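# Fit the trivet's bamboo inlay and set the teapot on it

### The job

Fit the bamboo inlay into the matching recess of the aluminium trivet so that it lies flat and fully home, and let go of it. Then carry the teapot over, keeping it upright, and set it down gently on the middle of the inlay's rectangular part. Leave the two cups and the tea caddy where they are.

Things in the scene. Friction and masses are not known exactly. Their poses are not given: they have to be found in the camera images.
- trivet: Aluminium trivet fixed to the table, 14 mm high, with a recess 8 mm deep (black rubber floor at z = 6 mm): a rectangle 88 mm (x) by 64 mm (y) and a slot 28 mm wide, 22 mm long, running on from the middle of its +x end. Origin: under the centre of the 88 x 64 rectangle, at table height; z up. Outline: x -60 to +82 mm, y -50 to +50 mm.
- inlay: Loose plain bamboo block 18 mm thick: a rectangle 84 mm (x) by 60 mm (y) and a tongue 24 mm wide, 20 mm long, running on from the middle of its +x end. Lies flat. Fits the recess one way round with 2 mm to spare on each side, then stands 10 mm above the rim. Origin: centre of the underside of the 84 x 60 rectangle; z up.
- teapot: White porcelain teapot, about 0.45 kg, lid shut: foot 58 mm in diameter, belly 112 mm in diameter at 48 mm height, lid knob top at 107 mm, spout towards +x reaching 102 mm from the axis, about 90 mm high. A fixed overhead handle arches over the lid in the x-z plane, top at 152 mm. Origin: centre of the foot's underside; z up.
- teapot_handle (a point): Middle of the teapot's overhead handle grip, on the pot's axis 146 mm above its foot. The grip is a level wooden bar 64 mm long along the pot's x, 12 mm wide (y) and 12 mm high; 33 mm of free space below it. Axes as the teapot's.
- cup_a: White porcelain cup without handle, 70 mm in diameter at the rim, 58 mm high; bystander. Origin: centre of its underside.
- cup_b: Second cup, same as the first; bystander. Origin: centre of its underside.
- caddy: Bamboo tea caddy with a shut flip-top lid, 82 x 82 mm, 96 mm high; bystander. Origin: centre of its underside.
Not all that is in view belongs to the job. Several things look just like the inlay: the one meant starts farthest from the robot's base. Of the things like the teapot, leave any that is black; of the rest the smaller one is meant.

How it is judged:
On the way:
1. the inlay lies flat and fully home in the trivet's recess, let go, with the teapot not yet on it (horizontal distance between inlay and trivet below 0.005 m and z of inlay in the frame of trivet between 0.003 and 0.0085 m and angle between the x axis of inlay and the x axis of trivet, either way round below 0.08 rad and angle between inlay's own z axis and vertical below 0.05 rad and contact force between the fingers and inlay below 0.3 N and contact force between teapot and inlay below 0.1 N), for 0.2 s.
At the end, for the whole second after the job is handed in: Inlay in the recess: centred within 5 mm, underside 3 to 8.5 mm above the trivet's (floor: 6 mm), square within 0.08 rad, level within 0.05 rad. Teapot stands on it: within 15 mm of the rectangle's centre, foot 15 to 21 mm above the inlay's underside, upright within 0.06 rad; both at rest (horizontal distance between inlay and trivet below 0.005 m and z of inlay in the frame of trivet between 0.003 and 0.0085 m and angle between the x axis of inlay and the x axis of trivet, either way round below 0.08 rad and angle between inlay's own z axis and vertical below 0.05 rad and horizontal distance between teapot and inlay below 0.015 m and z of teapot in the frame of inlay between 0.015 and 0.021 m and angle between teapot's own z axis and vertical below 0.06 rad and linear speed of each of teapot, inlay below 0.02 m/s and angular speed of teapot below 0.2 rad/s); the robot touches nothing.
It fails at once if the first cup is moved more than 25 mm or tipped (distance of cup_a from where it was at the start of the episode above 0.025 m or angle between cup_a's own z axis and vertical above 0.3 rad).
It fails at once if the second cup is moved more than 25 mm or tipped (distance of cup_b from where it was at the start of the episode above 0.025 m or angle between cup_b's own z axis and vertical above 0.3 rad).
It fails at once if the tea caddy is moved more than 25 mm or tipped (distance of caddy from where it was at the start of the episode above 0.025 m or angle between caddy's own z axis and vertical above 0.3 rad).
It fails at once if the teapot leans more than about 30 degrees from upright (angle between teapot's own z axis and vertical above 0.52 rad).
It fails at once if the teapot is banged down on the inlay or the trivet (over 40 N) (contact force between teapot and inlay above 40 N or contact force between teapot and trivet above 40 N).
It also fails if it takes over 67 s, if anything falls off the work surface, if the arm or the gripper's body presses on something with over 40 N, if the wrist force passes 120 N, or if a joint passes its speed limit or range.

### The arm

A 6-joint arm with a two-finger parallel gripper is mounted at the origin on the work surface. World frame = base frame: x ahead of the robot, y to its left, z up, the work surface at z = 0. Lengths are in m, angles in rad, forces in N, time in s.
With the tool pointing down it reaches from about 0.275 to 0.775 m from the base axis. Payload 14.6 kg.
Tool frame: the origin (TCP) lies where the fingers leave the gripper's body, on its centre line; the fingertips stand 73 mm ahead of it and the grasp point (between the pads) lies 54 mm ahead of it (env.nose_length is the z of the fingertips in the tool frame, in m); z points along the fingers, y is the line along which they close (so a half turn about z gives the same grasp; the last joint's range is limited). The gripper opens to 85 mm and grips with 20 to 120 N. Pads are 22 mm wide; open, the fingers measure 114 mm over their backs; the gripper's body (76 mm by 85 mm) begins 54 mm behind the grasp point. The pads swing forward as they close: fully open they stand 13 mm farther back than shut.
Start: joints at [-0.155, 0.263, -0.048, 1.259, 0, 1.415], TCP at [0.525, -0, 0.304] pointing down, gripper open.
Joint ranges: [-2.65, 2.65], [-0.89, 1.7], [-1.18, 1.37], [-2.13, 2.11], [-1.35, 1.29], [-3.14, 3.14]. Speed limits (rad/s): [1.89, 1.89, 2.57, 2.79, 3.14, 3.14].

### API

Orientations are given as a unit quaternion [w, x, y, z].
In Python, from workcell import env gives the robot as it stands.
- The arm moves only by the tool carry_out, never from a script. Its argument "rows" is a list of rows, each an object of numbers: "x", "y", "z": the shift along the world's x, y, z scaled (see below); "rx", "ry", "rz": the turn, a rotation vector about the world's x, y, z scaled (see below); "fingers": the opening, from 0 (shut) to 1 (fully open). A call has 1 to 5 rows; each row is the pose to reach, as a shift and turn from the pose commanded when the call began, turning the shorter way round; what a row does not reach only later rows make up. The controller multiplies each number of a shift by 0.15 m and each number of a turn by 180 degrees. A row lasts 1/8 s, in which the tool goes at most 62.5 mm and 10.7 degrees, less where a joint would pass 70% of its speed; a pose out of reach is approached as far as the arm can. A call with a number of a shift or a turn outside -1 to 1 is refused whole. A call with a gripper value outside its range is refused whole. The fingers move at their own pace and stop on an object; "force" is the grip in N (left out, the last holds). Time passes only in rows, so rows that repeat a pose let the fingers close. It gives the time, the measured TCP pose, the force, the opening and the grip force at its end, in the units of the state.
- env.get_obs(): the state, without advancing time (a new reading comes with each control period).
- env.get_image(name): name is "scene" or "side" or "wrist"; returns (picture, depth): 480x640x3 uint8, red, green, blue; 480x640 float32, m along the optical axis (not along the pixel's ray), 0 where there is no reading.
- env.calibration(name): a dict with "camera_matrix" (3x3 intrinsics, pixels), "world_from_camera" (4x4, takes a point from camera to world coordinates). Camera axes: x right, y down, z forward; pixel columns grow to the right and rows downward; lengths in m; the calibration is good to about 2 mm. A picture is of the moment at which its call begins: read the wrist's pose just before it. calibration takes no time and is no camera call; for the wrist camera it gives the pose at the moment of the call.
- env.finish_job(): hands the job in; it is judged then, once.
The state is a dict: "clock": time; "joint_positions": joint angles; "dq": joint speeds; "joint_efforts": joint torques, N m; "tcp_pos": TCP position; "ee_rot": TCP orientation; "wrist_force": force on the tool from outside, world axes, zero at the start; "torque": the same for the moment, N m; "width": opening from 0.0 (shut) to 1.0 (fully open); "grip_force": force on a finger pad.
Only numpy, scipy, OpenCV 4.12 (cv2) and the standard library are available. Lean on these libraries where they do the work, as an engineer would, in place of code of your own. Each camera call takes 0.05 s, during which the arm holds its last target. There are 200 camera calls.

## Working session

There is one attempt and no reset: what is moved stays moved. The work goes in short steps, Python scripts to look and compute and a tool call to move; the robot and the scene stay as the last step left them, time stands still between calls to the robot, and variables do not carry over. Pictures are saved under pics/ and viewed, at most 12 in all, crops included, and the job is handed in when it is done.

Besides the shell and the picture viewer there is one more tool, called after "Emit:" by a JSON object that holds its "op" and its "data", one argument or row to a line. carry_out: Moves the arm, as the interface text tells. Its arguments: {"type":"object","properties":{"rows":{"type":"array","items":{"type":"object","properties":{"x":{"type":"number"},"y":{"type":"number"},"z":{"type":"number"},"rx":{"type":"number"},"ry":{"type":"number"},"rz":{"type":"number"},"fingers":{"type":"number"}}}},"force":{"type":"number"}},"required":["rows"]}

```bash
mkdir -p pics
cat > h.py <<'E'
import numpy as np, cv2
from workcell import env
def grab(n):
    c=env.calibration(n); im,d=env.get_image(n); return im,d,np.array(c["camera_matrix"]),np.array(c["world_from_camera"])
def pts(d,K,T):
    v,u=np.mgrid[:480,:640]
    P=np.stack([(u-K[0,2])/K[0,0]*d,(v-K[1,2])/K[1,1]*d,d,np.ones_like(d)],-1)
    return (P@T.T)[...,:3]
E
python3 - <<'E'
from h import *
for n in("scene","side"):
    im,d,K,T=grab(n); np.savez(f"pics/{n}0.npz",im=im,d=d,K=K,T=T)
    cv2.imwrite(f"pics/{n}0.png",im[...,::-1]); print(n,K.round(1).tolist(),T.round(3).tolist())
print(env.get_obs())
E
```

```text
scene [[524.3, 0.0, 314.9], [0.0, 524.3, 241.8], [0.0, 0.0, 1.0]] [[0.67, 0.417, -0.615, 1.16], [0.742, -0.397, 0.539, -0.548], [-0.02, -0.818, -0.575, 0.695], [0.0, 0.0, 0.0, 1.0]]
side [[585.2, 0.0, 321.5], [0.0, 585.2, 237.9], [0.0, 0.0, 1.0]] [[-0.98, -0.146, 0.131, 0.428], [-0.197, 0.705, -0.682, 0.771], [0.007, -0.694, -0.72, 0.92], [0.0, 0.0, 0.0, 1.0]]
{'clock': 0.1, 'joint_positions': array([-1.55298742e-01,  2.63456765e-01, -4.88614073e-02,  1.25941139e+00,
        7.00023251e-07,  1.41548844e+00]), 'dq': array([-0.00012395, -0.00132176,  0.00228602, -0.00211905,  0.00188455,
        0.00091537]), 'joint_efforts': array([ 3.99830533e-03, -6.38578105e+01,  3.85062754e+01,  9.92193818e-03,
       -8.72614100e-05, -2.47696767e-05]), 'tcp_pos': array([5.24818982e-01, 2.39279648e-05, 3.03487086e-01]), 'ee_rot': array([-3.77221786e-04,  7.07103471e-01,  7.07109937e-01, -2.74659566e-04]), 'wrist_force': array([-0.53034899,  0.28173539,  0.57960978]), 'torque': array([-0.04765065, -0.03585856, -0.02453222]), 'grip_force': 0.0, 'width': 0.9982497290715258}
```

View pics/scene0.png

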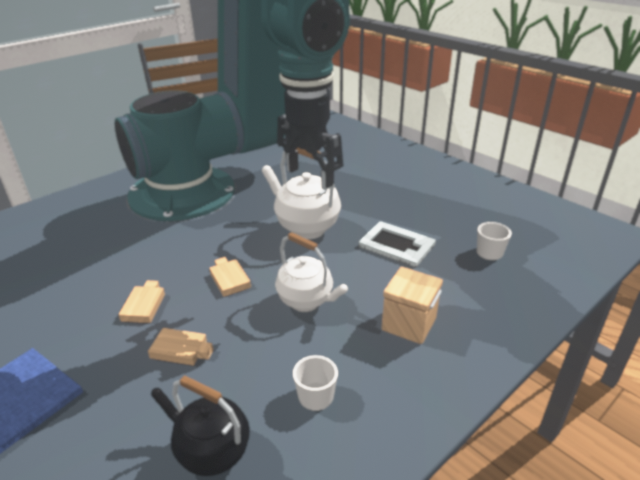

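View pics/side0.png

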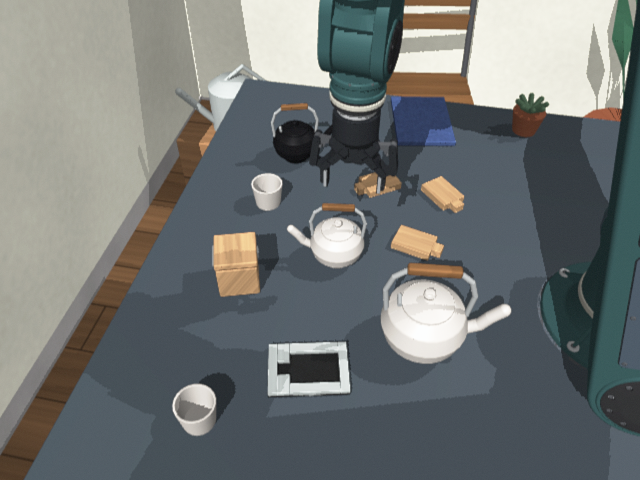

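The scene view shows three bamboo pieces, at (230,276), (142,301) and (180,346). There are two white teapots, small at (304,280) and big at (307,205), and a black one at (210,435). The trivet is at (397,242), the cups at (493,240) and (315,382), and the caddy at (411,305). The side view shows the same things, with the bamboo pieces at (417,242), (443,194) and (378,185), the small pot at (337,241) and the trivet at (309,368). Next I measure them.

```bash
python3 - <<'E'
from h import *
for n in("scene","side"):
    z=np.load(f"pics/{n}0.npz"); im,d,K,T=[z[k] for k in("im","d","K","T")]
    P=pts(d,K,T); hsv=cv2.cvtColor(im,cv2.COLOR_RGB2HSV)
    ok=(d>0)&(P[...,0]>.1)&(P[...,0]<1.1)&(abs(P[...,1])<.6)
    def blobs(m,lab,amin=60):
        N,L,S,C=cv2.connectedComponentsWithStats((m&ok).astype(np.uint8))
        for i in range(1,N):
            if S[i,4]<amin: continue
            p=P[L==i]; (cx,cy),(w,h),a=cv2.minAreaRect((p[:,:2]*1000).astype(np.float32))
            print(n,lab,C[i].round(),S[i,4],"xy",p[:,:2].mean(0).round(4),"rect",round(cx),round(cy),round(w),round(h),round(a),"z",np.percentile(p[:,2],[5,50,95]).round(3))
    wood=(hsv[...,0]>5)&(hsv[...,0]<28)&(hsv[...,1]>70)&(hsv[...,2]>70)
    blobs(wood&(P[...,2]>.012)&(P[...,2]<.04),"low")
    blobs(wood&(P[...,2]>.08)&(P[...,2]<.3),"high",30)
    blobs((hsv[...,1]<60)&(hsv[...,2]>120)&(P[...,2]<.25)&(P[...,2]>.005),"white")
E
python3 - <<'E'
import cv2
a=cv2.imread("pics/scene0.png")[255:375,100:260]; b=cv2.imread("pics/side0.png")[160:280,330:490]
cv2.imwrite("pics/crop0.png",cv2.resize(cv2.hconcat([a,b]),(800,300),interpolation=2))
E
```

```text
scene low [229. 274.] 837 xy [ 0.3979 -0.1205] rect 388 -118 60 111 76 z [0.015 0.018 0.02 ]
scene low [142. 301.] 1019 xy [ 0.3498 -0.2916] rect 342 -286 61 105 43 z [0.015 0.018 0.02 ]
scene low [408. 326.] 574 xy [0.7555 0.0237] rect 762 38 108 56 63 z [0.013 0.026 0.038]
scene low [179. 344.] 1374 xy [ 0.5036 -0.2976] rect 505 -294 103 61 35 z [0.014 0.018 0.02 ]
scene high [304. 152.] 57 xy [0.3704 0.1187] rect 370 119 41 6 3 z [0.2   0.206 0.21 ]
scene high [302. 240.] 198 xy [ 0.5576 -0.0512] rect 556 -50 61 15 5 z [0.145 0.151 0.153]
scene high [414. 288.] 1151 xy [0.7427 0.0478] rect 738 51 81 84 18 z [0.085 0.096 0.098]
scene high [201. 389.] 423 xy [ 0.7211 -0.3668] rect 719 -366 29 60 88 z [0.145 0.151 0.153]
scene white [303. 202.] 3483 xy [0.3846 0.098 ] rect 424 91 159 359 62 z [0.04  0.099 0.133]
scene white [398. 243.] 1334 xy [0.5608 0.2237] rect 554 229 144 109 13 z [0.007 0.014 0.016]
scene white [492. 239.] 988 xy [0.7149 0.3526] rect 713 356 69 69 54 z [0.01  0.041 0.058]
scene white [305. 281.] 2735 xy [ 0.5777 -0.0642] rect 572 -45 142 97 39 z [0.036 0.076 0.1
[... 1314 characters left out ...]
 0.1312] rect 365 129 88 18 6 z [0.201 0.212 0.215]
side white [274. 120.] 84 xy [ 0.7609 -0.3494] rect 758 -351 24 11 17 z [0.076 0.117 0.145]
side white [314. 117.] 71 xy [ 0.6704 -0.3791] rect 674 -379 21 13 13 z [0.086 0.121 0.144]
side white [267. 190.] 897 xy [ 0.7396 -0.1858] rect 759 -209 71 130 44 z [0.011 0.041 0.061]
side white [333. 239.] 2515 xy [ 0.5574 -0.0277] rect 546 -63 197 119 46 z [0.044 0.08  0.112]
side white [430. 318.] 6722 xy [0.3573 0.1516] rect 352 79 213 235 21 z [0.066 0.112 0.152]
side white [306. 369.] 2567 xy [0.5571 0.2342] rect 555 229 142 103 14 z [0.01  0.016 0.019]
side white [196. 408.] 1504 xy [0.7147 0.3533] rect 713 357 69 69 76 z [0.007 0.039 0.061]
```

View pics/crop0.png

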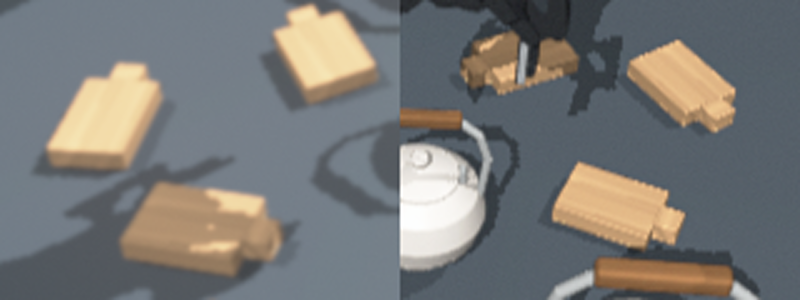

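There are three lookalikes for the inlay in the scene view:
- (230,276), at radius 0.41 m
- (142,301), at 0.45 m
- (180,346), at 0.58 m

The third is farthest from the base, so it is the inlay, and the crop confirms its shape with the tongue pointing away from the robot. Of the pots, the small white one at (304,280) is meant: its grip is at z 0.15 against 0.21 for the big one, and the other small pot is black.

I start with a rotation towards the grasp yaw while moving over the inlay.

Emit:
{"op": "carry_out", "data": {
  "rows": [
    {"x":-0.05,"y":-0.4,"rz":0.06},
    {"x":-0.1,"y":-0.8,"rz":0.12},
    {"x":-0.2,"y":-1,"rz":0.18},
    {"x":-0.2,"y":-1,"rz":0.24},
    {"x":-0.2,"y":-1,"rz":0.29}
  ]
}}

```text
invalid input at $.rows[0]: expected keys x, y, z, rx, ry, rz, fingers
```

Emit:
{"op": "carry_out", "data": {
  "rows": [
    {"y":-0.4,"rz":0.06},
    {"y":-0.8,"rz":0.12},
    {"y":-1,"rz":0.18},
    {"y":-1,"rz":0.24},
    {"y":-1,"rz":0.29}
  ]
}}

```text
invalid input at $.rows[0]: expected keys x, y, z, rx, ry, rz, fingers
```

Emit:
{"op": "carry_out", "data": {
  "rows": [
    {"rz":0.06},
    {"rz":0.12},
    {"rz":0.12}
  ]
}}

```text
invalid input at $.rows[0]: expected keys x, y, z, rx, ry, rz, fingers
```

Run:
```python
from h import *
o=env.get_obs(); print(o["tcp_pos"],o["ee_rot"],o["joint_positions"].round(2),env.nose_length)
im,d,K,T=grab("wrist"); np.savez("pics/w1.npz",im=im,d=d,K=K,T=T); cv2.imwrite("pics/w1.png",im[...,::-1]); print(K,T.round(3))
```

```text
[5.24818982e-01 2.39279648e-05 3.03487086e-01] [-3.77221786e-04  7.07103471e-01  7.07109937e-01 -2.74659566e-04] [-0.16  0.26 -0.05  1.26  0.    1.42] 0.0726
[[339.51005646   0.         315.25680827]
 [  0.         339.51005646 240.26352992]
 [  0.           0.           1.        ]] [[ 1.     0.001 -0.001  0.525]
 [ 0.001 -0.947 -0.321  0.084]
 [-0.001  0.321 -0.947  0.373]
 [ 0.     0.     0.     1.   ]]
```

View pics/w1.png

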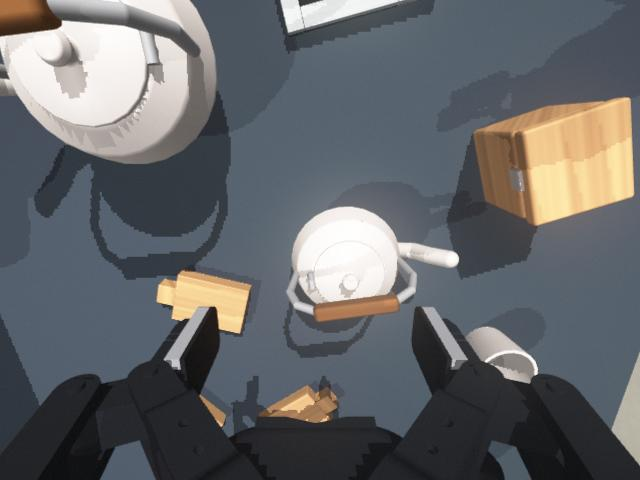

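The wrist view from the start pose shows the small pot at (347,260), the trivet's edge at the top (345,15), and the inlay partly hidden behind the gripper at (305,405). The moves were refused because every key is required, so I resend them.

Emit:
{"op": "carry_out", "data": {
  "rows": [
    {"x":-0.05,"y":-0.4,"z":0,"rx":0,"ry":0,"rz":0.06,"fingers":1},
    {"x":-0.1,"y":-0.8,"z":0,"rx":0,"ry":0,"rz":0.12,"fingers":1},
    {"x":-0.18,"y":-1,"z":0,"rx":0,"ry":0,"rz":0.18,"fingers":1},
    {"x":-0.18,"y":-1,"z":0,"rx":0,"ry":0,"rz":0.24,"fingers":1},
    {"x":-0.18,"y":-1,"z":0,"rx":0,"ry":0,"rz":0.29,"fingers":1}
  ]
}}

```text
clock: 0.78
tcp_pos: [0.4977, -0.1506, 0.3037]
ee_rot: [-0.0, 0.327, 0.945, 0.0]
wrist_force: [1.4, 0.4, 0.2]
width: 1.0
grip_force: 0.0
```

Emit:
{"op": "carry_out", "data": {
  "rows": [
    {"x":0,"y":-0.4,"z":0,"rx":0,"ry":0,"rz":0.06,"fingers":1},
    {"x":0,"y":-0.8,"z":0,"rx":0,"ry":0,"rz":0.12,"fingers":1},
    {"x":0,"y":-1,"z":0,"rx":0,"ry":0,"rz":0.18,"fingers":1},
    {"x":0,"y":-1,"z":0,"rx":0,"ry":0,"rz":0.24,"fingers":1},
    {"x":0,"y":-1,"z":0,"rx":0,"ry":0,"rz":0.29,"fingers":1}
  ]
}}

```text
clock: 1.4
tcp_pos: [0.4978, -0.3005, 0.3034]
ee_rot: [-0.0, -0.122, 0.992, 0.0]
wrist_force: [0.4, 0.3, 0.5]
width: 0.998
grip_force: 0.0
```

Emit:
{"op": "carry_out", "data": {
  "rows": [
    {"x":0,"y":0,"z":0,"rx":0,"ry":0,"rz":0.06,"fingers":1},
    {"x":0,"y":0,"z":0,"rx":0,"ry":0,"rz":0.12,"fingers":1},
    {"x":0,"y":0,"z":0,"rx":0,"ry":0,"rz":0.12,"fingers":1},
    {"x":0,"y":0,"z":0,"rx":0,"ry":0,"rz":0.12,"fingers":1}
  ]
}}

```text
clock: 1.9
tcp_pos: [0.498, -0.3, 0.3038]
ee_rot: [-0.0, -0.302, 0.953, 0.0]
wrist_force: [-0.4, 0.4, 1.0]
width: 1.004
grip_force: 0.0
```

Run:
```python
from h import *
o=env.get_obs(); print(o["tcp_pos"],o["ee_rot"],o["joint_positions"].round(2),env.nose_length)
im,d,K,T=grab("wrist"); np.savez("pics/w1.npz",im=im,d=d,K=K,T=T); cv2.imwrite("pics/w1.png",im[...,::-1]); print(T.round(3))
```

```text
[ 0.49800237 -0.29997009  0.30378819] [-5.10226093e-05 -3.01828812e-01  9.53362136e-01  6.18704948e-05] [-0.68  0.36  0.1   1.31 -0.   -1.3 ] 0.0726
[[-0.576  0.774  0.262  0.43 ]
 [ 0.817  0.545  0.186 -0.347]
 [ 0.001  0.322 -0.947  0.374]
 [ 0.     0.     0.     1.   ]]
```

View pics/w1.png

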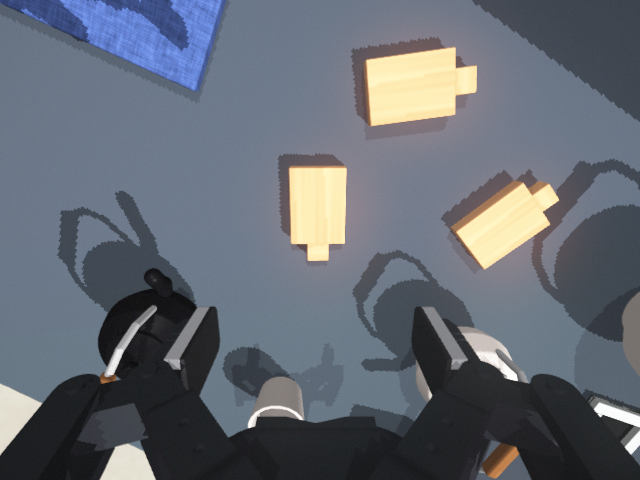

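The wrist view shows the inlay at (318,205), unobstructed with its tongue down the picture at (318,252), and the other two pieces at (411,86) and (503,225).

```bash
cat >> h.py <<'E'
def inlay(im,d,K,T,seed,ztop=.018,tol=.006):
    """rays through wood pixels onto the top plane; returns rect centre, yaw (tongue dir)"""
    hsv=cv2.cvtColor(im,cv2.COLOR_RGB2HSV); P=pts(d,K,T)
    m=((hsv[...,0]>5)&(hsv[...,0]<30)&(hsv[...,1]>40)&(hsv[...,2]>90)&(abs(P[...,2]-ztop)<tol)).astype(np.uint8)
    L=cv2.connectedComponents(m)[1]; v,u=np.nonzero(L==L[seed[1],seed[0]])
    r=np.stack([(u-K[0,2])/K[0,0],(v-K[1,2])/K[1,1],np.ones(len(u))],-1)@T[:3,:3].T
    p=(T[:3,3]+r*((ztop-T[2,3])/r[:,2])[:,None])[:,:2]
    (cx,cy),(w,h),a=cv2.minAreaRect((p*1000).astype(np.float32))
    yaw=np.radians(a if w>h else a+90); e=np.array([np.cos(yaw),np.sin(yaw)]); c=np.array([cx,cy])/1000
    if (p.mean(0)-c)@e>0: e=-e
    yaw=np.arctan2(e[1],e[0]); L_,W_=max(w,h),min(w,h)
    return c-.010*e, yaw, (L_,W_)
E
python3 - <<'E'
from h import *
z=np.load("pics/w1.npz"); c,y,s=inlay(*[z[k] for k in("im","d","K","T")],(318,205)); print(c,np.degrees(y),s)
o=env.get_obs()
q=o["ee_rot"]; print("closing line deg",np.degrees(2*np.arctan2(-q[1],q[2]))+90, "tcp",o["tcp_pos"])
E
```

```text
[ 0.49644092 -0.29666477] 35.37860870361328 (103.46507263183594, 59.748504638671875)
closing line deg 125.17015709390901 tcp [ 0.49799191 -0.29999079  0.30381264]
```

Emit:
{"op": "carry_out", "data": {
  "rows": [
    {"x":-0.01,"y":0.022,"z":-0.4,"rx":0,"ry":0,"rz":0.001,"fingers":1},
    {"x":-0.01,"y":0.022,"z":-0.8,"rx":0,"ry":0,"rz":0.001,"fingers":0.85},
    {"x":-0.01,"y":0.022,"z":-1,"rx":0,"ry":0,"rz":0.001,"fingers":0.85},
    {"x":-0.01,"y":0.022,"z":-1,"rx":0,"ry":0,"rz":0.001,"fingers":0.85}
  ]
}}

```text
clock: 2.45
tcp_pos: [0.4957, -0.2961, 0.1523]
ee_rot: [-0.001, -0.304, 0.953, 0.002]
wrist_force: [0.9, 1.4, -0.7]
width: 0.848
grip_force: 0.0
```

Run:
```python
from h import *
o=env.get_obs()
im,d,K,T=grab("wrist"); P=pts(d,K,T); cv2.imwrite("pics/w2.png",im[...,::-1])
R=o["tcp_pos"]; q=o["ee_rot"]; ca=2*np.arctan2(-q[1],q[2])+np.pi/2; e=np.array([np.cos(ca),np.sin(ca)])
near=(d>0)&(d<.2)&(P[...,2]>.05)
s=(P[...,:2]-R[:2])@e
print(R,o["width"])
for sg in(1,-1):
    m=near&(s*sg>.01)&(s*sg<.07); zz=R[2]-P[m][:,2]; print(sg,m.sum(),np.percentile(zz,[50,90,98,99.5,100]).round(4), s[m][zz>zz.max()-.004].round(3).min(), s[m][zz>zz.max()-.004].max().round(3))
```

```text
[ 0.49569187 -0.29606159  0.15230249] 0.847876546251808
1 24270 [-0.0014  0.0295  0.053   0.0594  0.0647] 0.037 0.042
-1 23697 [-0.0006  0.0304  0.0534  0.0599  0.0641] -0.041 -0.035
```

Emit:
{"op": "carry_out", "data": {
  "rows": [
    {"x":0,"y":0,"z":-0.25,"rx":0,"ry":0,"rz":0,"fingers":0.85},
    {"x":0,"y":0,"z":-0.42,"rx":0,"ry":0,"rz":0,"fingers":0.85},
    {"x":0,"y":0,"z":-0.5,"rx":0,"ry":0,"rz":0,"fingers":0.85},
    {"x":0,"y":0,"z":-0.5,"rx":0,"ry":0,"rz":0,"fingers":0.6},
    {"x":0,"y":0,"z":-0.5,"rx":0,"ry":0,"rz":0,"fingers":0.5}
  ],
  "force": 50
}}

```text
clock: 3.12
tcp_pos: [0.4971, -0.2972, 0.0803]
ee_rot: [0.001, -0.305, 0.952, -0.001]
wrist_force: [0.2, -0.2, -0.6]
width: 0.682
grip_force: 53.5
```

Emit:
{"op": "carry_out", "data": {
  "rows": [
    {"x":0,"y":0,"z":0,"rx":0,"ry":0,"rz":0,"fingers":0.5},
    {"x":0,"y":0,"z":0,"rx":0,"ry":0,"rz":0,"fingers":0.5}
  ]
}}

```text
clock: 3.38
tcp_pos: [0.4969, -0.297, 0.0798]
ee_rot: [0.0, -0.305, 0.952, -0.001]
wrist_force: [0.1, 0.0, 8.1]
width: 0.682
grip_force: 54.5
```

Emit:
{"op": "carry_out", "data": {
  "rows": [
    {"x":0,"y":0,"z":0.15,"rx":0,"ry":0,"rz":0,"fingers":0.5},
    {"x":0,"y":0,"z":0.45,"rx":0,"ry":0,"rz":0,"fingers":0.5},
    {"x":0,"y":0,"z":0.8,"rx":0,"ry":0,"rz":0,"fingers":0.5},
    {"x":0,"y":0,"z":1,"rx":0,"ry":0,"rz":0,"fingers":0.5}
  ]
}}

```text
clock: 3.88
tcp_pos: [0.4968, -0.2969, 0.2318]
ee_rot: [0.001, -0.305, 0.952, -0.001]
wrist_force: [0.4, -0.1, -2.0]
width: 0.68
grip_force: 54.2
```

Emit:
{"op": "carry_out", "data": {
  "rows": [
    {"x":0.08,"y":0.25,"z":0.3,"rx":0,"ry":0,"rz":-0.03,"fingers":0.5},
    {"x":0.16,"y":0.55,"z":0.3,"rx":0,"ry":0,"rz":-0.06,"fingers":0.5},
    {"x":0.25,"y":0.85,"z":0.3,"rx":0,"ry":0,"rz":-0.09,"fingers":0.5},
    {"x":0.3,"y":1,"z":0.3,"rx":0,"ry":0,"rz":-0.12,"fingers":0.5}
  ]
}}

```text
clock: 4.38
tcp_pos: [0.5417, -0.1446, 0.2744]
ee_rot: [0.0, -0.121, 0.993, -0.0]
wrist_force: [0.0, 0.1, -1.1]
width: 0.68
grip_force: 54.2
```

Emit:
{"op": "carry_out", "data": {
  "rows": [
    {"x":0.08,"y":0.3,"z":0,"rx":0,"ry":0,"rz":0,"fingers":0.5},
    {"x":0.16,"y":0.6,"z":0,"rx":0,"ry":0,"rz":0,"fingers":0.5},
    {"x":0.25,"y":0.9,"z":0,"rx":0,"ry":0,"rz":0,"fingers":0.5},
    {"x":0.3,"y":1,"z":0,"rx":0,"ry":0,"rz":0,"fingers":0.5}
  ]
}}

```text
clock: 4.88
tcp_pos: [0.5867, 0.0055, 0.2741]
ee_rot: [0.0, -0.123, 0.992, 0.0]
wrist_force: [0.1, -1.9, -0.8]
width: 0.681
grip_force: 54.2
```

Emit:
{"op": "carry_out", "data": {
  "rows": [
    {"x":0.1,"y":0.3,"z":0,"rx":0,"ry":0,"rz":0,"fingers":0.5},
    {"x":0.2,"y":0.6,"z":0,"rx":0,"ry":0,"rz":0,"fingers":0.5},
    {"x":0.3,"y":0.9,"z":0,"rx":0,"ry":0,"rz":0,"fingers":0.5},
    {"x":0.35,"y":1,"z":0,"rx":0,"ry":0,"rz":0,"fingers":0.5}
  ]
}}

```text
clock: 5.38
tcp_pos: [0.6395, 0.1549, 0.2737]
ee_rot: [-0.0, -0.122, 0.992, 0.0]
wrist_force: [0.1, -0.3, -1.5]
width: 0.684
grip_force: 54.2
```

Emit:
{"op": "carry_out", "data": {
  "rows": [
    {"x":0,"y":0.3,"z":0,"rx":0,"ry":0,"rz":0,"fingers":0.5},
    {"x":0,"y":0.6,"z":0,"rx":0,"ry":0,"rz":0,"fingers":0.5},
    {"x":0,"y":0.6,"z":0,"rx":0,"ry":0,"rz":0,"fingers":0.5},
    {"x":0,"y":0.6,"z":0,"rx":0,"ry":0,"rz":0,"fingers":0.5}
  ]
}}

```text
clock: 5.88
tcp_pos: [0.6392, 0.2423, 0.2739]
ee_rot: [-0.0, -0.121, 0.993, -0.0]
wrist_force: [0.6, 0.2, -1.2]
width: 0.679
grip_force: 54.2
```

Run:
```python
from h import *
o=env.get_obs(); print(o["tcp_pos"],o["ee_rot"],o["joint_positions"].round(2),o["width"])
im,d,K,T=grab("wrist"); np.savez("pics/w3.npz",im=im,d=d,K=K,T=T); cv2.imwrite("pics/w3.png",im[...,::-1])
```

```text
[0.63918109 0.24230815 0.27385201] [-1.01390499e-04 -1.21236793e-01  9.92623581e-01 -2.39033986e-04] [ 0.24  0.56  0.35  1.36 -0.    0.  ] 0.678713423040858
```

View pics/w3.png

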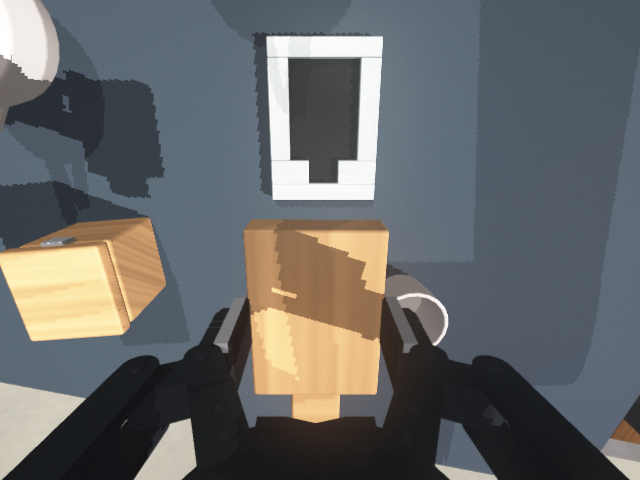

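The wrist view shows the trivet at (325,118) with its slot towards the gripper at (323,172), and the inlay square in the fingers at (318,310). The slot and the tongue point the same way.

```bash
cat > fit.py <<'E'
from h import *
def trivet(im,d,K,T,ztop=.014,vmin=150):
    hsv=cv2.cvtColor(im,cv2.COLOR_RGB2HSV); P=pts(d,K,T)
    m=((hsv[...,1]<60)&(hsv[...,2]>vmin)&(abs(P[...,2]-ztop)<.007)).astype(np.uint8)
    L,S=cv2.connectedComponentsWithStats(m)[1:3]; i=1+S[1:,4].argmax(); v,u=np.nonzero(L==i)
    def ray(u,v,z):
        r=np.stack([(u-K[0,2])/K[0,0],(v-K[1,2])/K[1,1],np.ones(len(u))],-1)@T[:3,:3].T
        return (T[:3,3]+r*((z-T[2,3])/r[:,2])[:,None])[:,:2]
    p=ray(u,v,ztop); (cx,cy),(w,h),a=cv2.minAreaRect((p*1000).astype(np.float32))
    yaw=np.radians(a if w>h else a+90); e=np.array([np.cos(yaw),np.sin(yaw)]); 
    if e[0]<0:e=-e
    return np.array([cx,cy])/1000-.011*e,np.degrees(np.arctan2(e[1],e[0])),(w,h)
E
python3 - <<'E'
from fit import *
z=np.load("pics/w3.npz"); a=[z[k] for k in("im","d","K","T")]
for vm in(130,150,180): print("trivet",trivet(*a,vmin=vm))
im,d,K,T=a; P=pts(d,K,T); tcp=np.array([.63918,.24231,.27385]); yaw=2*np.arctan2(.121237,.992624)  # tool heading
e=np.array([np.cos(yaw),np.sin(yaw)]); n=np.array([-e[1],e[0]]); print("tool yaw",np.degrees(yaw))
hsv=cv2.cvtColor(im,cv2.COLOR_RGB2HSV)
m=(hsv[...,0]>5)&(hsv[...,0]<30)&(hsv[...,1]>40)&(d>0)&(P[...,2]>.12); m[:,:230]=0;m[:,400:]=0
p=P[m]; q=np.stack([(p[:,:2]-tcp[:2])@e,(p[:,:2]-tcp[:2])@n,p[:,2]-tcp[2]],1)
zt=np.median(q[:,2]); top=abs(q[:,2]-zt)<.003; A=np.c_[q[top][:,:2],np.ones(top.sum())]; print("z top rel",zt,"plane",np.linalg.lstsq(A,q[top][:,2],rcond=None)[0].round(4))
t=q[top]
for lo,hi in((-.04,-.02),(-.02,0),(0,.02),(.02,.04),(.046,.06)):
    k=t[(t[:,0]>lo)&(t[:,0]<hi)]; print(lo,len(k),np.percentile(k[:,1],[.5,99.5]).round(4) if len(k) else "")
for lo in(-.028,-.015,0,.015):
    k=t[(t[:,1]>lo)&(t[:,1]<lo+.012)]; print("n",lo,np.percentile(k[:,0],[.3,99.9]).round(4))
E
```

```text
trivet (array([0.54497911, 0.22806306]), np.float64(13.910799026489258), (140.9544677734375, 99.71565246582031))
trivet (array([0.54497911, 0.22806306]), np.float64(13.910799026489258), (140.9544677734375, 99.71565246582031))
trivet (array([0.54498649, 0.22803197]), np.float64(13.942453384399414), (140.9005584716797, 99.6634750366211))
tool yaw 13.926991755368991
z top rel -0.06172819975006259 plane [ 0.0002  0.0003 -0.0619]
-0.04 6323 [-0.0281  0.0308]
-0.02 5554 [-0.0281  0.0307]
0 4878 [-0.0278  0.0305]
0.02 4312 [-0.0281  0.0307]
0.046 873 [-0.0103  0.0131]
n -0.028 [-0.0422  0.0419]
n -0.015 [-0.0422  0.0572]
n 0 [-0.0421  0.0587]
n 0.015 [-0.0421  0.0416]
```

Emit:
{"op": "carry_out", "data": {
  "rows": [
    {"x":-0.25,"y":-0.04,"z":-0.1,"rx":0,"ry":0,"rz":0,"fingers":0.5},
    {"x":-0.5,"y":-0.08,"z":-0.35,"rx":0,"ry":0,"rz":0,"fingers":0.5},
    {"x":-0.63,"y":-0.105,"z":-0.65,"rx":0,"ry":0,"rz":0,"fingers":0.5},
    {"x":-0.63,"y":-0.105,"z":-0.9,"rx":0,"ry":0,"rz":0,"fingers":0.5},
    {"x":-0.63,"y":-0.105,"z":-0.95,"rx":0,"ry":0,"rz":0,"fingers":0.5}
  ]
}}

```text
clock: 6.55
tcp_pos: [0.5437, 0.2261, 0.13]
ee_rot: [-0.001, -0.121, 0.993, -0.0]
wrist_force: [-0.1, -0.2, -0.9]
width: 0.678
grip_force: 54.2
```

Emit:
{"op": "carry_out", "data": {
  "rows": [
    {"x":0,"y":0,"z":-0.12,"rx":0,"ry":0,"rz":0,"fingers":0.5},
    {"x":0,"y":0,"z":-0.18,"rx":0,"ry":0,"rz":0,"fingers":0.5},
    {"x":0,"y":0,"z":-0.18,"rx":0,"ry":0,"rz":0,"fingers":0.5}
  ]
}}

```text
clock: 6.92
tcp_pos: [0.5448, 0.2273, 0.1047]
ee_rot: [0.0, -0.121, 0.993, -0.0]
wrist_force: [0.2, -0.1, -1.4]
width: 0.677
grip_force: 54.2
```

Run:
```python
from h import *
o=env.get_obs(); print(o["tcp_pos"],o["ee_rot"])
c=[]
for n in("wrist","side","scene"):
    im,d,K,T=grab(n); np.savez(f"pics/{n}4.npz",im=im,d=d,K=K,T=T)
    c.append(cv2.resize(im,(400,300))[...,::-1] if n=="wrist" else None)
    if n=="side": c[-1]=cv2.resize(im[320:440,230:390],(400,300))[...,::-1]
    if n=="scene": c[-1]=cv2.resize(im[190:280,340:460],(400,300))[...,::-1]
cv2.imwrite("pics/c4.png",np.vstack([np.hstack(c[:2]),np.hstack([c[2],c[2]*0])]))
```

```text
[0.54484753 0.22725084 0.10474938] [ 3.23503988e-05 -1.21232979e-01  9.92624079e-01 -2.34699447e-05]
```

View pics/c4.png

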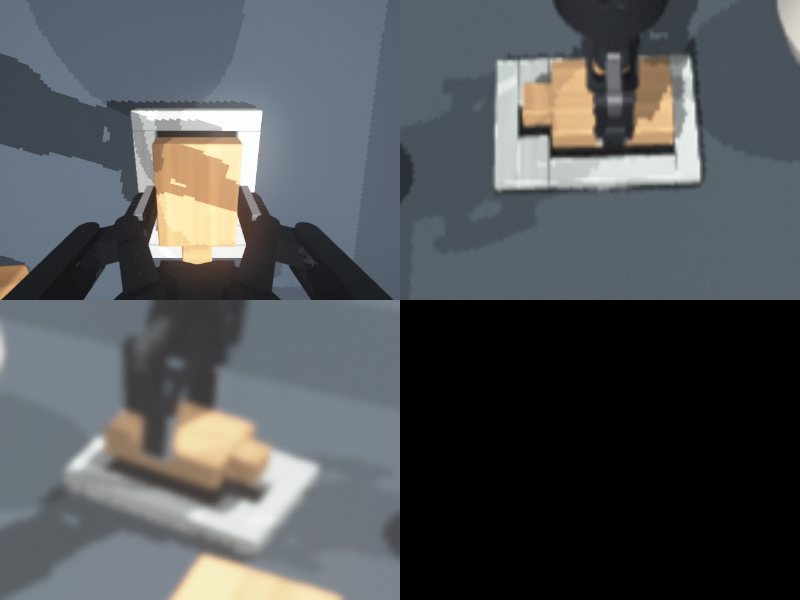

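The inlay hovers over the recess, aligned in all three views: wrist tile (200,190), side tile (610,105), scene tile (190,440). I measure the remaining offset in the wrist image.

Run:
```python
from h import *
tcp=np.array([.54485,.22725,.10475]); yaw=2*np.arctan2(.121233,.992624)
e=np.array([np.cos(yaw),np.sin(yaw)]); n=np.array([-e[1],e[0]])
for cam in("wrist","side","scene"):
    z=np.load(f"pics/{cam}4.npz"); im,d,K,T=[z[k] for k in("im","d","K","T")]; P=pts(d,K,T); hsv=cv2.cvtColor(im,cv2.COLOR_RGB2HSV)
    r=P[...,:2]-tcp[:2]; s,t,h=r@e,r@n,P[...,2]
    near=(d>0)&(abs(s)<.1)&(abs(t)<.07)
    wd=near&(hsv[...,0]>5)&(hsv[...,0]<30)&(hsv[...,1]>50)&(abs(h-.0425)<.006)
    wt=near&(hsv[...,1]<50)&(hsv[...,2]>110)&(h<.022)&(h>.009)
    pc=lambda m,a,q:np.percentile(a[m],q).round(4) if m.sum()>30 else None
    print(cam,"inlay z",pc(wd,h,50)," n@back",pc(wd&(s<-.02)&(s>-.035),t,[.7,99.3])," n@front",pc(wd&(s>.02)&(s<.035),t,[.7,99.3]), "tongue",pc(wd&(s>.048),t,[.7,99.3])," s",pc(wd&(abs(t)<.02),s,[.3,99.7]))
    print("   trivet z",pc(wt,h,50)," n@back",pc(wt&(s<-.02)&(s>-.035),t,[.7,99.3]),"all",pc(wt,t,[.4,99.6])," s",pc(wt&(abs(t)<.045),s,[.3,99.7]))
```

```text
wrist inlay z 0.0429  n@back [-0.0279  0.0302]  n@front [-0.028   0.0302] tongue [-0.0103  0.0131]  s [-0.0422  0.057 ]
   trivet z 0.014  n@back [-0.049   0.0501] all [-0.0489  0.0502]  s [-0.0596  0.0819]
side inlay z 0.0454  n@back [-0.028   0.0311]  n@front [-0.0284  0.0304] tongue [-0.0123  0.0123]  s [-0.0435  0.0594]
   trivet z 0.0164  n@back [-0.0492  0.0495] all [-0.0509  0.05  ]  s [-0.061   0.0805]
scene inlay z 0.0435  n@back [-0.0327 -0.0052]  n@front [-0.032  0.029] tongue [-0.0139  0.0112]  s [-0.0418  0.0602]
   trivet z 0.0141  n@back [-0.0547 -0.0329] all [-0.0539  0.0489]  s [-0.0617  0.0808]
```

Emit:
{"op": "carry_out", "data": {
  "rows": [
    {"x":0,"y":-0.005,"z":0,"rx":0,"ry":0,"rz":0,"fingers":0.5},
    {"x":0,"y":-0.005,"z":-0.04,"rx":0,"ry":0,"rz":0,"fingers":0.5},
    {"x":0,"y":-0.005,"z":-0.07,"rx":0,"ry":0,"rz":0,"fingers":0.5},
    {"x":0,"y":-0.005,"z":-0.09,"rx":0,"ry":0,"rz":0,"fingers":0.5},
    {"x":0,"y":-0.005,"z":-0.09,"rx":0,"ry":0,"rz":0,"fingers":0.5}
  ]
}}

```text
clock: 7.7
tcp_pos: [0.5444, 0.2268, 0.0906]
ee_rot: [-0.0, -0.121, 0.993, -0.0]
wrist_force: [-1.1, 0.2, -2.0]
width: 0.678
grip_force: 54.2
```

Emit:
{"op": "carry_out", "data": {
  "rows": [
    {"x":0,"y":0,"z":-0.015,"rx":0,"ry":0,"rz":0,"fingers":0.5},
    {"x":0,"y":0,"z":-0.027,"rx":0,"ry":0,"rz":0,"fingers":0.5},
    {"x":0,"y":0,"z":-0.027,"rx":0,"ry":0,"rz":0,"fingers":0.5}
  ]
}}

```text
clock: 8.07
tcp_pos: [0.5444, 0.2268, 0.0867]
ee_rot: [-0.0, -0.121, 0.993, -0.0]
wrist_force: [-0.0, 0.6, -0.9]
width: 0.683
grip_force: 54.2
```

Emit:
{"op": "carry_out", "data": {
  "rows": [
    {"x":0,"y":0,"z":0,"rx":0,"ry":0,"rz":0,"fingers":0.72},
    {"x":0,"y":0,"z":0,"rx":0,"ry":0,"rz":0,"fingers":0.9},
    {"x":0,"y":0,"z":0.05,"rx":0,"ry":0,"rz":0,"fingers":0.9},
    {"x":0,"y":0,"z":0.3,"rx":0,"ry":0,"rz":0,"fingers":0.9},
    {"x":0,"y":0,"z":0.7,"rx":0,"ry":0,"rz":0,"fingers":0.9}
  ]
}}

```text
clock: 8.7
tcp_pos: [0.5437, 0.2266, 0.1924]
ee_rot: [-0.001, -0.121, 0.993, -0.0]
wrist_force: [1.4, 0.6, -0.3]
width: 0.897
grip_force: 0.0
```

Emit:
{"op": "carry_out", "data": {
  "rows": [
    {"x":0,"y":0,"z":0.3,"rx":0,"ry":0,"rz":0,"fingers":0.9},
    {"x":0,"y":0,"z":0.6,"rx":0,"ry":0,"rz":0,"fingers":0.9},
    {"x":0,"y":0,"z":0.7,"rx":0,"ry":0,"rz":0,"fingers":0.9},
    {"x":0,"y":0,"z":0.7,"rx":0,"ry":0,"rz":0,"fingers":0.9}
  ]
}}

```text
clock: 9.2
tcp_pos: [0.5448, 0.2269, 0.2982]
ee_rot: [0.001, -0.122, 0.993, 0.0]
wrist_force: [-0.5, -0.6, -0.9]
width: 0.902
grip_force: 0.0
```

Run:
```python
from fit import *
o=env.get_obs(); print(o["tcp_pos"],o["ee_rot"])
im,d,K,T=grab("wrist"); P=pts(d,K,T); np.savez("pics/w5.npz",im=im,d=d,K=K,T=T); cv2.imwrite("pics/w5.png",im[...,::-1])
t,ty,ts=trivet(im,d,K,T); print("trivet",t,ty,ts)
v,u=np.unravel_index(np.argmin(((P-[t[0],t[1],.024])**2).sum(-1)),d.shape)
c,y,s=inlay(im,d,K,T,(u,v),.024); print("inlay",c,np.degrees(y),s,(u,v))
k=np.hypot(*(P[...,:2]-c).transpose(2,0,1))<.028; A=np.c_[P[k][:,:2]-c,np.ones(k.sum())]; print("plane",np.linalg.lstsq(A,P[k][:,2],rcond=None)[0])
```

```text
[0.54477093 0.22688965 0.29823618] [ 1.24956586e-03 -1.21514969e-01  9.92588799e-01  1.67134077e-04]
trivet [0.54492403 0.22820132] 13.911453247070314 (140.65298461914062, 99.7253189086914)
inlay [0.54306886 0.22810696] 13.798383712768555 (103.36073303222656, 59.7362174987793) (np.int64(315), np.int64(209))
plane [-7.29027921 -1.84689224  0.19245079]
```

View pics/w5.png

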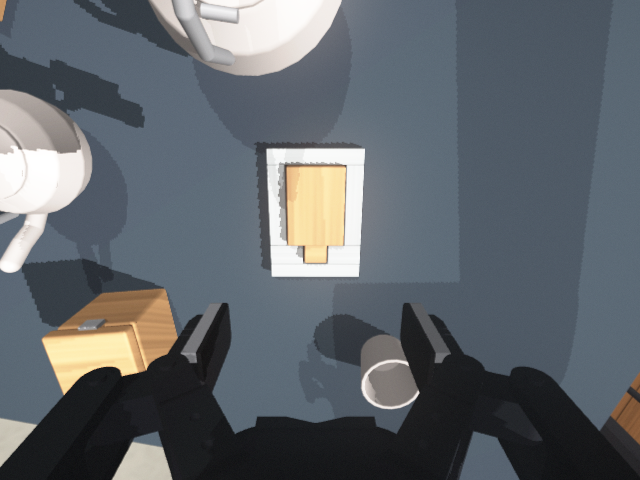

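The wrist view shows the inlay flush in the recess at (316,205), with its tongue in the slot at (316,255). Now I go over the small white pot.

Emit:
{"op": "carry_out", "data": {
  "rows": [
    {"x":0.03,"y":-0.35,"z":0,"rx":0,"ry":0,"rz":0,"fingers":0.9},
    {"x":0.05,"y":-0.7,"z":0,"rx":0,"ry":0,"rz":-0.03,"fingers":0.9},
    {"x":0.07,"y":-1,"z":0,"rx":0,"ry":0,"rz":-0.03,"fingers":0.9}
  ]
}}

```text
clock: 9.62
tcp_pos: [0.5545, 0.0752, 0.2957]
ee_rot: [-0.001, -0.074, 0.997, 0.0]
wrist_force: [1.1, 1.3, -0.2]
width: 0.895
grip_force: 0.0
```

Emit:
{"op": "carry_out", "data": {
  "rows": [
    {"x":0,"y":-0.35,"z":0,"rx":0,"ry":0,"rz":0,"fingers":0.9},
    {"x":0,"y":-0.7,"z":0,"rx":0,"ry":0,"rz":0,"fingers":0.9},
    {"x":0,"y":-0.84,"z":0,"rx":0,"ry":0,"rz":0,"fingers":0.9},
    {"x":0,"y":-0.84,"z":0,"rx":0,"ry":0,"rz":0,"fingers":0.9}
  ]
}}

```text
clock: 10.12
tcp_pos: [0.5548, -0.05, 0.296]
ee_rot: [-0.001, -0.074, 0.997, 0.0]
wrist_force: [0.2, 1.2, -0.3]
width: 0.899
grip_force: 0.0
```

Run:
```python
from h import *
z=np.load("pics/w5.npz"); P=pts(z["d"],z["K"],z["T"]); k=(np.hypot(P[...,0]-.5431,P[...,1]-.2281)<.027)&(P[...,2]<.06); A=np.c_[P[k][:,:2]-[.5431,.2281],np.ones(k.sum())]; print("inlay plane",np.linalg.lstsq(A,P[k][:,2],rcond=None)[0].round(4))
o=env.get_obs(); q=o["ee_rot"]; print(o["tcp_pos"],"tool yaw",np.degrees(2*np.arctan2(-q[1],q[2])),o["joint_positions"].round(2))
for n in("wrist","scene","side"):
    im,d,K,T=grab(n); P=pts(d,K,T); hsv=cv2.cvtColor(im,cv2.COLOR_RGB2HSV)
    if n=="wrist": cv2.imwrite("pics/w6.png",im[...,::-1])
    m=(d>0)&(hsv[...,0]<22)&(hsv[...,1]>70)&(P[...,2]>.13)&(P[...,2]<.165)&(np.hypot(P[...,0]-.555,P[...,1]+.049)<.06)
    v,u=np.nonzero(m); r=np.stack([(u-K[0,2])/K[0,0],(v-K[1,2])/K[1,1],np.ones(len(u))],-1)@T[:3,:3].T
    zt=np.percentile(P[m][:,2],95); p=P[m][P[m][:,2]>zt-.006]
    (cx,cy),s,a=cv2.minAreaRect((p[:,:2]*1000).astype(np.float32)); print(n,len(p),"z",zt.round(4),"c",round(cx,1),round(cy,1),np.round(s,1),round(a,1),"pix",u.mean().round(),v.mean().round())
```

```text
inlay plane [ 0.0004 -0.0025  0.024 ]
[ 0.55477723 -0.04998816  0.29602646] tool yaw 8.446498753318382 [-0.24  0.32  0.02  1.27  0.   -0.38]
wrist 1466 z 0.1529 c 554.9 -46.6 [63.1 11.4] 8.6 pix 318.0 252.0
scene 168 z 0.1533 c 555.0 -50.2 [61.9 14.6] 8.8 pix 302.0 240.0
side 164 z 0.156 c 553.6 -46.8 [61.7 12.9] 9.2 pix 338.0 207.0
```

View pics/w6.png

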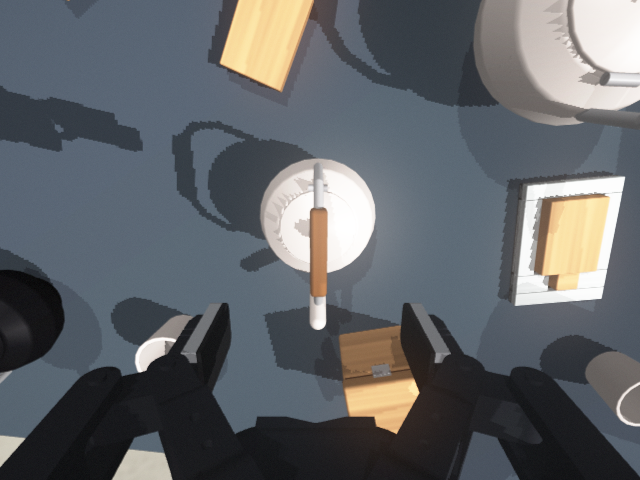

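The wrist view shows the small pot's grip at (318,252) lined up with the tool, its spout at (317,318), and the inlay in the trivet at (572,235). The inlay's top is at 24 mm and level, so it is seated.

Emit:
{"op": "carry_out", "data": {
  "rows": [
    {"x":0,"y":0.013,"z":-0.2,"rx":0,"ry":0,"rz":0.001,"fingers":0.6},
    {"x":0,"y":0.013,"z":-0.45,"rx":0,"ry":0,"rz":0.001,"fingers":0.6},
    {"x":0,"y":0.013,"z":-0.6,"rx":0,"ry":0,"rz":0.001,"fingers":0.6},
    {"x":0,"y":0.013,"z":-0.64,"rx":0,"ry":0,"rz":0.001,"fingers":0.6},
    {"x":0,"y":0.013,"z":-0.64,"rx":0,"ry":0,"rz":0.001,"fingers":0.6}
  ]
}}

```text
clock: 10.9
tcp_pos: [0.5552, -0.0466, 0.2012]
ee_rot: [0.0, -0.077, 0.997, 0.0]
wrist_force: [-0.5, -0.8, 0.8]
width: 0.602
grip_force: 0.0
```

Emit:
{"op": "carry_out", "data": {
  "rows": [
    {"x":0,"y":0,"z":0,"rx":0,"ry":0,"rz":0,"fingers":0.3},
    {"x":0,"y":0,"z":0,"rx":0,"ry":0,"rz":0,"fingers":0.15},
    {"x":0,"y":0,"z":0,"rx":0,"ry":0,"rz":0,"fingers":0},
    {"x":0,"y":0,"z":0,"rx":0,"ry":0,"rz":0,"fingers":0},
    {"x":0,"y":0,"z":0,"rx":0,"ry":0,"rz":0,"fingers":0}
  ],
  "force": 60
}}

```text
clock: 11.52
tcp_pos: [0.5554, -0.0475, 0.2016]
ee_rot: [0.001, -0.076, 0.997, -0.0]
wrist_force: [-0.6, -0.9, 6.7]
width: 0.128
grip_force: 59.3
```

Emit:
{"op": "carry_out", "data": {
  "rows": [
    {"x":0,"y":0,"z":0.03,"rx":0,"ry":0,"rz":0,"fingers":0},
    {"x":0,"y":0,"z":0.15,"rx":0,"ry":0,"rz":0,"fingers":0},
    {"x":0,"y":0,"z":0.4,"rx":0,"ry":0,"rz":0,"fingers":0},
    {"x":0,"y":0,"z":0.65,"rx":0,"ry":0,"rz":0,"fingers":0},
    {"x":0,"y":0,"z":0.75,"rx":0,"ry":0,"rz":0,"fingers":0}
  ]
}}

```text
clock: 12.15
tcp_pos: [0.5552, -0.0473, 0.3154]
ee_rot: [0.001, -0.076, 0.997, -0.0]
wrist_force: [-0.0, 0.3, -3.2]
width: 0.122
grip_force: 58.8
```

Emit:
{"op": "carry_out", "data": {
  "rows": [
    {"x":-0.01,"y":0.1,"z":0,"rx":0,"ry":0,"rz":0,"fingers":0},
    {"x":-0.02,"y":0.3,"z":0,"rx":0,"ry":0,"rz":0,"fingers":0},
    {"x":-0.03,"y":0.5,"z":0,"rx":0,"ry":0,"rz":0,"fingers":0},
    {"x":-0.04,"y":0.75,"z":0,"rx":0,"ry":0,"rz":0,"fingers":0},
    {"x":-0.05,"y":0.95,"z":0,"rx":0,"ry":0,"rz":0,"fingers":0}
  ]
}}

```text
clock: 12.78
tcp_pos: [0.5466, 0.0974, 0.3122]
ee_rot: [-0.001, -0.077, 0.997, 0.0]
wrist_force: [0.7, -0.6, -3.6]
width: 0.119
grip_force: 58.7
```

Emit:
{"op": "carry_out", "data": {
  "rows": [
    {"x":-0.01,"y":0.2,"z":0,"rx":0,"ry":0,"rz":0,"fingers":0},
    {"x":-0.02,"y":0.45,"z":0,"rx":0,"ry":0,"rz":0,"fingers":0},
    {"x":-0.03,"y":0.7,"z":0,"rx":0,"ry":0,"rz":0,"fingers":0},
    {"x":-0.03,"y":0.82,"z":0,"rx":0,"ry":0,"rz":0,"fingers":0},
    {"x":-0.03,"y":0.87,"z":0,"rx":0,"ry":0,"rz":0,"fingers":0}
  ]
}}

```text
clock: 13.4
tcp_pos: [0.5425, 0.2268, 0.3125]
ee_rot: [-0.001, -0.077, 0.997, -0.0]
wrist_force: [0.5, -0.4, -4.0]
width: 0.127
grip_force: 58.7
```

Emit:
{"op": "carry_out", "data": {
  "rows": [
    {"x":0,"y":0,"z":0,"rx":0,"ry":0,"rz":0,"fingers":0},
    {"x":0,"y":0,"z":0,"rx":0,"ry":0,"rz":0,"fingers":0}
  ]
}}

```text
clock: 13.65
tcp_pos: [0.5431, 0.225, 0.3133]
ee_rot: [-0.0, -0.076, 0.997, -0.0]
wrist_force: [0.1, 0.1, -3.6]
width: 0.126
grip_force: 58.7
```

```bash
python3 - <<'E'
from h import *
o=env.get_obs(); print(o["tcp_pos"],o["ee_rot"],o["width"],o["wrist_force"])
for n in("scene","side"):
    im,d,K,T=grab(n); cv2.imwrite(f"pics/{n}7.png",im[...,::-1]); P=pts(d,K,T); hsv=cv2.cvtColor(im,cv2.COLOR_RGB2HSV)
    m=(d>0)&(hsv[...,0]<22)&(hsv[...,1]>70)&(P[...,2]>.22)&(np.hypot(P[...,0]-.544,P[...,1]-.227)<.06)&(P[...,2]<.29)
    p=P[m]; a=(p[:,:2]-[.544,.227])@[.988,.153]
    if len(p)>20: print(n,len(p),"grip slope (lean about y)",np.polyfit(a,p[:,2],1).round(3),p.mean(0).round(4))
E
python3 -c "
import cv2;a=cv2.imread('pics/scene7.png')[80:320,240:560];b=cv2.imread('pics/side7.png')[160:400,160:480]
cv2.imwrite('pics/c7.png',cv2.resize(cv2.hconcat([a,b]),(800,300)))"
```

```text
[0.54308849 0.22495817 0.31328587] [-5.23876948e-05 -7.56980309e-02  9.97130780e-01 -1.09365495e-04] 0.12555622089326265 [ 0.13156111  0.07757379 -3.57733382]
scene 65 grip slope (lean about y) [0.025 0.26 ] [0.5532 0.2216 0.2607]
side 203 grip slope (lean about y) [-0.003  0.263] [0.5392 0.2272 0.2633]
```

View pics/c7.png

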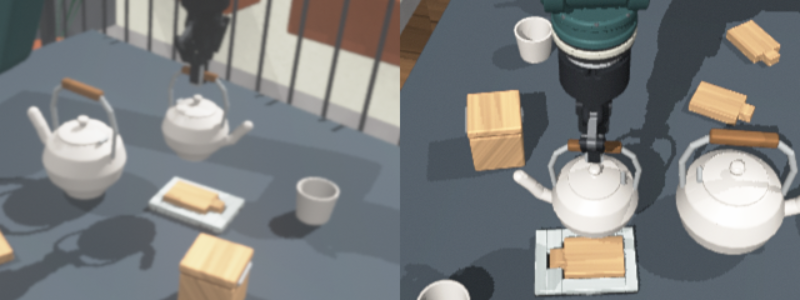

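The crops show the pot upright over the trivet: scene tile (195,120), side tile (595,185). The big pot is well clear. I lower it.

Emit:
{"op": "carry_out", "data": {
  "rows": [
    {"x":0.006,"y":0.013,"z":-0.1,"rx":0,"ry":0,"rz":0,"fingers":0},
    {"x":0.006,"y":0.013,"z":-0.25,"rx":0,"ry":0,"rz":0,"fingers":0},
    {"x":0.006,"y":0.013,"z":-0.4,"rx":0,"ry":0,"rz":0,"fingers":0},
    {"x":0.006,"y":0.013,"z":-0.5,"rx":0,"ry":0,"rz":0,"fingers":0},
    {"x":0.006,"y":0.013,"z":-0.53,"rx":0,"ry":0,"rz":0,"fingers":0}
  ]
}}

```text
clock: 14.38
tcp_pos: [0.5436, 0.2275, 0.2327]
ee_rot: [-0.001, -0.076, 0.997, -0.0]
wrist_force: [-0.6, 0.4, -3.0]
width: 0.127
grip_force: 58.7
```

Emit:
{"op": "carry_out", "data": {
  "rows": [
    {"x":0,"y":0,"z":-0.01,"rx":0,"ry":0,"rz":0,"fingers":0},
    {"x":0,"y":0,"z":-0.02,"rx":0,"ry":0,"rz":0,"fingers":0},
    {"x":0,"y":0,"z":-0.03,"rx":0,"ry":0,"rz":0,"fingers":0},
    {"x":0,"y":0,"z":-0.04,"rx":0,"ry":0,"rz":0,"fingers":0},
    {"x":0,"y":0,"z":-0.04,"rx":0,"ry":0,"rz":0,"fingers":0}
  ]
}}

```text
clock: 15.0
tcp_pos: [0.5439, 0.2277, 0.2278]
ee_rot: [-0.0, -0.076, 0.997, 0.0]
wrist_force: [0.3, 0.7, -3.0]
width: 0.125
grip_force: 58.7
```

Emit:
{"op": "carry_out", "data": {
  "rows": [
    {"x":0,"y":0,"z":-0.006,"rx":0,"ry":0,"rz":0,"fingers":0},
    {"x":0,"y":0,"z":-0.01,"rx":0,"ry":0,"rz":0,"fingers":0},
    {"x":0,"y":0,"z":-0.01,"rx":0,"ry":0,"rz":0,"fingers":0}
  ]
}}

```text
clock: 15.38
tcp_pos: [0.5439, 0.2277, 0.2263]
ee_rot: [0.0, -0.076, 0.997, -0.0]
wrist_force: [0.1, -0.0, -2.3]
width: 0.124
grip_force: 58.7
```

Emit:
{"op": "carry_out", "data": {
  "rows": [
    {"x":0,"y":0,"z":-0.005,"rx":0,"ry":0,"rz":0,"fingers":0},
    {"x":0,"y":0,"z":-0.01,"rx":0,"ry":0,"rz":0,"fingers":0},
    {"x":0,"y":0,"z":-0.01,"rx":0,"ry":0,"rz":0,"fingers":0}
  ]
}}

```text
clock: 15.75
tcp_pos: [0.5441, 0.2277, 0.2256]
ee_rot: [0.001, -0.076, 0.997, 0.0]
wrist_force: [-1.0, -0.7, 6.7]
width: 0.126
grip_force: 60.0
```

Contact at about 7 N. I release, then rise.

Emit:
{"op": "carry_out", "data": {
  "rows": [
    {"x":0,"y":0,"z":0,"rx":0,"ry":0,"rz":0,"fingers":0.18},
    {"x":0,"y":0,"z":0,"rx":0,"ry":0,"rz":0,"fingers":0.35},
    {"x":0,"y":0,"z":0,"rx":0,"ry":0,"rz":0,"fingers":0.6},
    {"x":0,"y":0,"z":0,"rx":0,"ry":0,"rz":0,"fingers":0.6},
    {"x":0,"y":0,"z":0.05,"rx":0,"ry":0,"rz":0,"fingers":0.6}
  ]
}}

```text
clock: 16.38
tcp_pos: [0.5437, 0.2276, 0.2322]
ee_rot: [-0.0, -0.076, 0.997, -0.0]
wrist_force: [-0.4, -0.3, -0.6]
width: 0.599
grip_force: 0.0
```

Emit:
{"op": "carry_out", "data": {
  "rows": [
    {"x":0,"y":0,"z":0.2,"rx":0,"ry":0,"rz":0,"fingers":0.6},
    {"x":0,"y":0,"z":0.45,"rx":0,"ry":0,"rz":0,"fingers":0.6},
    {"x":0,"y":0,"z":0.7,"rx":0,"ry":0,"rz":0,"fingers":0.6},
    {"x":0,"y":0,"z":0.7,"rx":0,"ry":0,"rz":0,"fingers":0.6},
    {"x":0,"y":0,"z":0.7,"rx":0,"ry":0,"rz":0,"fingers":0.6}
  ]
}}

```text
clock: 17.0
tcp_pos: [0.5438, 0.2277, 0.3371]
ee_rot: [-0.0, -0.076, 0.997, -0.0]
wrist_force: [-0.6, -0.5, -0.3]
width: 0.603
grip_force: 0.0
```

Run:
```python
from h import *
o=env.get_obs(); print(o["tcp_pos"],o["wrist_force"],o["clock"])
c=[]
for n in("side","wrist"):
    im,d,K,T=grab(n); c.append(cv2.resize(im,(400,300))[...,::-1]); P=pts(d,K,T); hsv=cv2.cvtColor(im,cv2.COLOR_RGB2HSV)
    m=(d>0)&(hsv[...,0]<22)&(hsv[...,1]>70)&(P[...,2]>.15)&(np.hypot(P[...,0]-.544,P[...,1]-.227)<.06)&(P[...,2]<.20)
    p=P[m]; zt=np.percentile(p[:,2],95); p=p[p[:,2]>zt-.008]; (cx,cy),s,a=cv2.minAreaRect((p[:,:2]*1000).astype(np.float32))
    print(n,"grip",round(cx,1),round(cy,1),np.round(s,1),round(a,1),"top",zt.round(4),"slope",np.polyfit((p[:,:2]-[.544,.227])@[.988,.153],p[:,2],1)[0].round(3))
cv2.imwrite("pics/c8.png",np.hstack(c))
```

```text
[0.54382039 0.22769883 0.33705331] [-0.59558444 -0.50449171 -0.31398112] 17.0
side grip 542.3 228.3 [61.9 13.3] 6.9 top 0.1803 slope -0.009
wrist grip 543.9 228.6 [63.3 10.6] 9.2 top 0.177 slope 0.005
```

View pics/c8.png

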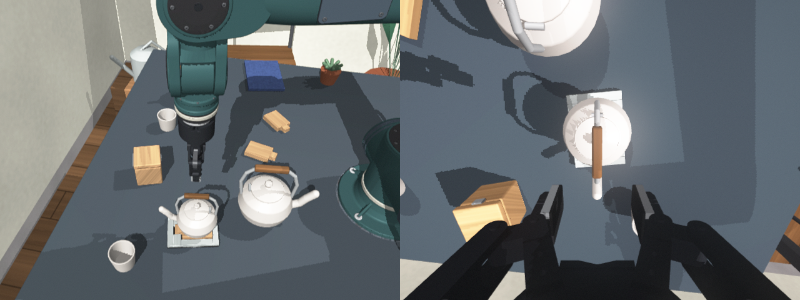

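The pot stands level in the middle of the inlay: side tile (196,215), wrist tile (597,130). Its grip top is at 0.177 m, as expected, and the gripper is clear. The cups and caddy haven't moved, so I hand the job in.

```bash
python3 -c "
from workcell import env
print(env.finish_job())"
```

```text
the job is handed in; nothing more can be done
None
```

I handed the job in at about 17 s, with no verdict returned: the last images and measurements showed the inlay seated in the trivet, the small white teapot standing level on its middle, and the cups and caddy where they were.

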